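# Sort the carver's bench into its trays

## Robot

A 6-joint arm with a two-finger parallel gripper is mounted at the origin on the work surface. World frame = base frame: x ahead of the robot, y to its left, z up, the work surface at z = 0. Lengths are in mm, angles in rad, forces in N, time in s.
With the tool pointing down it reaches from about 300 to 775 mm from the base axis. Payload 14.6 kg.
Tool frame: the origin (TCP) lies at the very end of the fingers, on their centre line; the grasp point (between the pads) lies 19 mm behind it; z points along the fingers, y is the line along which they close (so a half turn about z gives the same grasp; the last joint's range is limited). The gripper opens to 94 mm and grips with 3 to 60 N. Pads are 16 mm wide; open, the fingers measure 119 mm over their backs; the gripper's body (75 mm by 177 mm) begins 78 mm behind the grasp point.
Start: joints at [-1.252, 0.3, 1.521, -0, 1.321, -0.067], TCP at [206.958, -509.566, 205.446] pointing down, gripper open.
Joint ranges: [-3.03, 3.03], [-0.79, 2.21], [0.23, 2.52], [-1.04, 4.18], [0, 3.07], [-2.55, 2.55]. Speed limits (rad/s): [2.22, 2.22, 2.57, 3.14, 3.14, 3.14].

## Interface

Orientations are given as [roll, pitch, yaw] about the fixed x, y, z axes, in that order (R = Rz(yaw) Ry(pitch) Rx(roll)).
In Python, from cell import read_state, viewer, manip, models gives the robot as it stands.
- The arm moves only by the tool carry_out, never from a script. Its argument "deltas" is a list of rows, each an object with "dp": the shift along the tool's x, y, z in mm, a list of three; "roll": the turn about the tool's z in degrees; "gripper": the opening, from -1 (shut) to 1 (fully open), so that 0 is half open. In form: [{"dp": [tx, ty, tz], "roll": roll, "gripper": gripper}, ...]. A call has 1 to 12 rows; each row is the pose to reach, as a shift and turn from the pose commanded when the call began, along the tool's axes at that moment; what a row does not reach only later rows make up. A row lasts 1/12 s, in which the tool goes at most 41.7 mm and 7.16 degrees, less where a joint would pass 70% of its speed; a pose out of reach is approached as far as the arm can. A call with a gripper value outside its range is refused whole. The fingers move at their own pace and stop on an object; "newtons" is the grip in N (left out, the last holds). Time passes only in rows, so rows that repeat a pose let the fingers close. It gives the time, the measured TCP pose, the force, the opening and the grip force at its end, in the units of the state.
- read_state(): the state, without advancing time (a new reading comes with each control period).
- viewer.camera(name): name is "scene" or "side" or "wrist"; returns the picture (480x640x3 uint8, red, green, blue); there is no depth.
- viewer.camera_params(name): a dict with "fovy" (degrees; the focal length in pixels is half the picture's height over the tangent of half this angle, whatever the lens; pixels are square), "cx", "cy" (the principal point, pixels), "eye" and "attitude" of the camera in the world; the wrist camera has in their place "T_tool_cam" (4x4, takes a point from camera to tool coordinates, whose origin is the TCP and whose axes are the flange's). Camera axes: x right, y up, looking along -z (the intrinsics and any distortion apply to the point x, -y, -z); pixel columns grow to the right and rows downward; lengths in mm; the calibration is good to about 2 mm. A picture is of the moment at which its call begins: read the wrist's pose just before it. camera_params takes no time and is no camera call.
- manip.sign_off(): hands the job in; it is judged then, once.
Trained networks look in the newest picture that a camera, given by its name, has taken for a name from the list of things; names that differ only in an ending like _2 or _b are one class to them, and where a whole thing is asked for, a point or a joint stands for the part that bears it (a point fixed in the world has none). Each returns a list of dicts, best first, with "p" (0 to 1); they miss things now and then, are a little off and sometimes report something else, mostly with a low value. They report only what shows in the picture. A call takes as long as a camera call. They do not tell look-alikes from the thing itself.
- models.cut_out(camera, label): "region" (480x640 bool, what is visible of it) and "box" ([left, top, right, bottom] in pixels, round what is visible of it).
The state is a dict: "clock": time; "joints": joint angles; "qd": joint speeds; "effort": joint torques, N m; "eef_pos": TCP position; "eef_rot": TCP orientation; "wrist_force": force on the tool from outside, world axes, zero at the start; "moment": the same for the moment, N m; "finger_gap": finger opening in mm; "finger_force": force on a finger pad.
Only numpy, scipy, OpenCV 4.12 (cv2) and the standard library are available. Lean on these libraries where they do the work, as an engineer would, in place of code of your own. Each camera call takes 0.05 s, during which the arm holds its last target. There are 200 camera calls.

## Task

Clear up after carving: lay the two wooden-handled carving tools flat in the large rectangular plywood tray, roughly in line with its sides, stand the two aluminium bench dogs upright in the round steel dish, and lay the grey sharpening stone flat in the small rectangular black tray. Set each thing down on the floor of its tray, between the rims, without dropping it, and leave the wood offcut and the pencil stub where they are.

Things in the scene. Friction and masses are not known exactly. Their poses are not given: they have to be found in the camera images.
- gouge_narrow_mid (a point): Carving gouge with a narrow steel blade (9 mm wide), 115 mm long. Its origin is the middle of its whole length, half-way up its handle (12 mm above what it lies on) and about its centre of mass: grip it there, across the handle. x runs along it from handle to blade, y across it, z up. Handle: squared wood, 76 mm long (x -57 to +19), 26 mm wide, 24 mm high, rounded edges; the thin steel blade runs on to x +58. Lies on its handle; about 60 g.
- chisel_wide_mid (a point): Carving chisel with a broad steel blade (26 mm wide), 115 mm long. Its origin is the middle of its whole length, half-way up its handle (12 mm above what it lies on) and about its centre of mass: grip it there, across the handle. x runs along it from handle to blade, y across it, z up. Handle: squared wood, 76 mm long (x -57 to +19), 26 mm wide, 24 mm high, rounded edges; the thin steel blade runs on to x +58. Lies on its handle; about 60 g.
- dog_tall_mid (a point): Tall aluminium bench dog, 70 mm high. Stands upright on its broad head, which is a disc 36 mm across and 15 mm high, with a plain round stem 19 mm across rising from it; the stem is what to grip. About 80 g. z is its axis (up). Origin: on its axis, half-way up (35 mm above its foot).
- dog_short_mid (a point): Short aluminium bench dog, 50 mm high. Stands upright on its broad head, which is a disc 36 mm across and 15 mm high, with a plain round stem 19 mm across rising from it; the stem is what to grip. About 80 g. z is its axis (up). Origin: on its axis, half-way up (25 mm above its foot).
- stone_mid (a point): Grey sharpening stone, a slab 90 mm (x) by 36 mm (y) by 20 mm high, about 150 g, lying flat. Origin: its centre, half-way up.
- tool_tray: Plywood tray for the two carving tools, 150 mm (x) by 135 mm (y) outside, 142 by 127 mm inside; the larger of the two rectangular trays. Fixed to the bench. Origin: centre of its underside. Walls 4 mm thick and 12 mm high in all; inner floor 4 mm above the bench.
- round_dish: Round steel dish for the two bench dogs, 140 mm across outside, 132 mm inside. Fixed to the bench. Origin: centre of its underside. Walls 4 mm thick and 12 mm high in all; inner floor 4 mm above the bench.
- stone_tray: Black plastic tray for the sharpening stone, 125 mm (x) by 95 mm (y) outside, 117 by 87 mm inside; the smaller of the two rectangular trays. Fixed to the bench. Origin: centre of its underside. Walls 4 mm thick and 12 mm high in all; inner floor 4 mm above the bench.
- offcut: Loose offcut of pale wood, 60 mm (x) by 20 mm (y) by 12 mm high; to be left alone. Origin: centre of its underside.
- pencil: Loose red pencil stub, 67 mm long (x), 8 mm thick; to be left alone. Origin: on its underside, near its middle.
There are look-alikes about, which are no part of the job. What is shaped like the part that bears gouge_narrow_mid but turquoise or yellow is not meant. Several things have the shape of the round_dish; the one meant has the colours described above.

How it is judged (in metres and radians):
At the end, for the whole second after the job is handed in: Tools flat (0.08 rad) on the plywood tray floor, in line with a side (0.4 rad), within 30 x 52 mm (across: 60 x 25) of its centre; dogs upright (0.15 rad) on the dish floor within 52 mm of its centre; stone flat (0.06 rad) on the black tray floor, centre within 30 mm in x and y; all at rest (z of each of gouge_narrow_mid, chisel_wide_mid in the frame of tool_tray below 0.022 m and angle between each of gouge_narrow_mid, chisel_wide_mid's own z axis and vertical below 0.08 rad and ((x of gouge_narrow_mid in the frame of tool_tray between -0.03 and 0.03 m and y of gouge_narrow_mid in the frame of tool_tray between -0.052 and 0.052 m and angle between the x axis of gouge_narrow_mid and the x axis of tool_tray, either way round below 0.4 rad) or (x of gouge_narrow_mid in the frame of tool_tray between -0.06 and 0.06 m and y of gouge_narrow_mid in the frame of tool_tray between -0.025 and 0.025 m and angle between the x axis of gouge_narrow_mid and the y axis of tool_tray, either way round below 0.4 rad)) and ((x of chisel_wide_mid in the frame of tool_tray between -0.03 and 0.03 m and y of chisel_wide_mid in the frame of tool_tray between -0.052 and 0.052 m and angle between the x axis of chisel_wide_mid and the x axis of tool_tray, either way round below 0.4 rad) or (x of chisel_wide_mid in the frame of tool_tray between -0.06 and 0.06 m and y of chisel_wide_mid in the frame of tool_tray between -0.025 and 0.025 m and angle between the x axis of chisel_wide_mid and the y axis of tool_tray, either way round below 0.4 rad)) and horizontal distance between each of dog_tall_mid, dog_short_mid and round_dish below 0.052 m and z of dog_tall_mid in the frame of round_dish below 0.045 m and angle between each of dog_tall_mid, dog_short_mid's own z axis and vertical below 0.15 rad and z of dog_short_mid in the frame of round_dish below 0.035 m and x of stone_mid in the frame of stone_tray between -0.03 and 0.03 m and y of stone_mid in the frame of stone_tray between -0.03 and 0.03 m and z of stone_mid in the frame of stone_tray below 0.02 m and angle between stone_mid's own z axis and vertical below 0.06 rad and linear speed of each of gouge_narrow, chisel_wide, dog_tall, dog_short, stone below 0.02 m/s and angular speed of each of gouge_narrow, chisel_wide, dog_tall, dog_short, stone below 0.2 rad/s); the robot touches nothing.
It fails at once if the offcut or the pencil stub is moved from its place (more than 30 mm) (distance of any of offcut, pencil from where it was at the start of the episode above 0.03 m).
It fails at once if one of the five things is dropped or thrown down (faster than 0.6 m/s with its centre below 55 mm) ((linear speed of gouge_narrow above 0.6 m/s and height (world z) of gouge_narrow_mid below 0.055 m) or (linear speed of chisel_wide above 0.6 m/s and height (world z) of chisel_wide_mid below 0.055 m) or (linear speed of dog_tall above 0.6 m/s and height (world z) of dog_tall_mid below 0.055 m) or (linear speed of dog_short above 0.6 m/s and height (world z) of dog_short_mid below 0.055 m) or (linear speed of stone above 0.6 m/s and height (world z) of stone_mid below 0.055 m)).
It also fails if it takes over 141 s, if anything falls off the work surface, if the arm or the gripper's body presses on something with over 40 N, if the wrist force passes 120 N, or if a joint passes its speed limit or range.

## Working session

There is one attempt and no reset: what is moved stays moved. The work goes in short steps, Python scripts to look and compute and a tool call to move; the robot and the scene stay as the last step left them, time stands still between calls to the robot, and variables do not carry over. Pictures are saved under pics/ and viewed, at most 14 in all, crops included, and the job is handed in when it is done.

Besides the shell and the picture viewer there is one more tool, called as name(argument=value, ...), one argument or row to a line, values as JSON. carry_out: Moves the arm, as the interface text tells. Its arguments: {"type":"object","properties":{"deltas":{"type":"array"},"newtons":{"type":"number"}},"required":["deltas"]}

```bash
ls; mkdir -p pics
python3 - <<'E'
from cell import read_state, viewer, manip, models
import cv2,json
s=read_state(); print({k:s[k] for k in ('clock','eef_pos','eef_rot','finger_gap')})
for c in('scene','side','wrist'):
    im=viewer.camera(c); cv2.imwrite(f'pics/{c}0.png',im[:,:,::-1]); print(c,viewer.camera_params(c))
E
```

```text
pics
{'clock': 0.0, 'eef_pos': array([ 206.87142727, -509.33608452,  204.89146248]), 'eef_rot': array([-3.14047118e+00, -4.89551572e-05,  3.85806924e-01]), 'finger_gap': 94.3603926005416}
scene {'fovy': 50.7289281610786, 'cx': 317.93477411321334, 'cy': 238.18528849150627, 'eye': array([1041.78239086, -870.04183108,  869.46711382]), 'attitude': array([ 0.91970157, -0.01587025,  0.56497341])}
side {'fovy': 46.77588434898869, 'cx': 317.32927076525294, 'cy': 260.34310014051715, 'eye': array([ 450.71944027, 1001.41216329, 1228.51972373]), 'attitude': array([ 6.98075477e-01,  3.00651523e-03, -3.12403390e+00])}
wrist {'fovy': 67.90202224877135, 'cx': 317.6185660500766, 'cy': 241.7360781970914, 'T_tool_cam': array([[-6.08870946e-04,  9.64992610e-01,  2.62276366e-01,
         7.69241177e+01],
       [ 9.99999814e-01,  5.81264879e-04,  1.82839654e-04,
         1.02060296e+00],
       [ 2.39868750e-05,  2.62276428e-01, -9.64992785e-01,
        -1.80003366e+02],
       [ 0.00000000e+00,  0.00000000e+00,  0.00000000e+00,
         1.00000000e+00]])}
```

View pics/scene0.png

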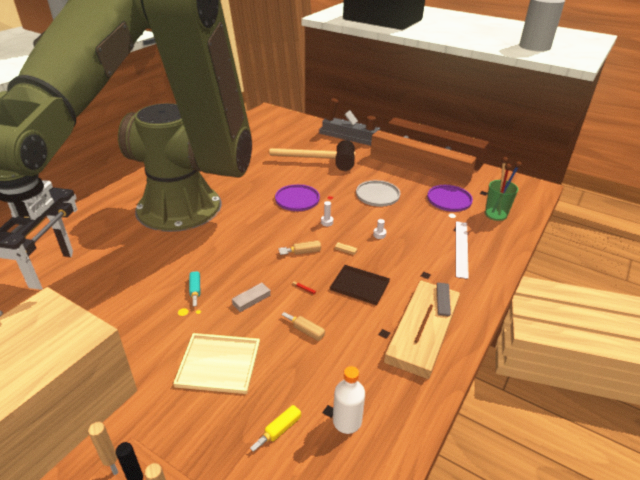

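View pics/side0.png

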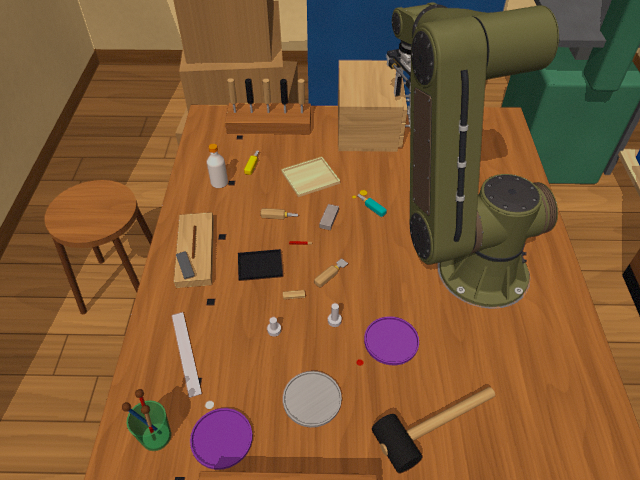

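The scene view (scene pixels, then side pixels) shows these targets:
- Gouge, narrow blade: (303,326) / (279,214)
- Chisel, broad blade: (300,249) / (331,272)
- Stone: (251,297) / (329,216)
- Tall dog: (327,214) / (335,315)
- Short dog: (380,229) / (274,326)
- Plywood tray: (218,363) / (310,175)
- Black tray: (360,285) / (260,264)
- Steel dish: (378,193) / (312,398)

These could be mistaken for them:
- Turquoise gouge: (195,288)
- Yellow gouge: (277,428)
- Purple dishes: (297,197) and (450,197)
- Grey block on the board: (443,298)

I'm choosing the wooden-handled tools, the steel-grey dish, and the grey stone lying on the bench.

```bash
cat > h.py <<'E'
from cell import read_state, viewer, manip, models
import numpy as np, cv2
from scipy.spatial.transform import Rotation as R
def cam(name, st=None):
    p=viewer.camera_params(name); f=240/np.tan(np.radians(p['fovy']/2))
    if name=='wrist':
        T=np.array(p['T_tool_cam']); Rt=R.from_euler('xyz',st['eef_rot']).as_matrix()
        Rc=Rt@T[:3,:3]; e=Rt@T[:3,3]+st['eef_pos']
    else: Rc=R.from_euler('xyz',p['attitude']).as_matrix(); e=p['eye']
    return f,p['cx'],p['cy'],Rc,np.array(e)
def p2w(c,uv,z):
    f,cx,cy,Rc,e=c; uv=np.atleast_2d(uv).astype(float)
    d=np.c_[(uv[:,0]-cx)/f,-(uv[:,1]-cy)/f,-np.ones(len(uv))]@Rc.T
    return (e+d*((z-e[2])/d[:,2])[:,None])[:,:2]
def w2p(c,P):
    f,cx,cy,Rc,e=c; q=(np.atleast_2d(P)-e)@Rc
    return np.c_[cx-f*q[:,0]/q[:,2],cy+f*q[:,1]/q[:,2]]
def rect(c,region,z):
    v,u=np.nonzero(region); P=p2w(c,np.c_[u,v],z).astype(np.float32)
    (x,y),(w,h),a=cv2.minAreaRect(P)
    if w<h: w,h,a=h,w,a+90
    return np.round([x,y,w,h,(a+90)%180-90],1), P.mean(0).round(1)
E
python3 - <<'E'
from h import *
Z={'gouge_narrow_mid':12,'chisel_wide_mid':12,'dog_tall_mid':35,'dog_short_mid':25,'stone_mid':10,'tool_tray':12,'round_dish':12,'stone_tray':12,'offcut':6,'pencil':4}
for n in('scene','side'):
    viewer.camera(n); c=cam(n)
    for l,z in Z.items():
        for d in models.cut_out(n,l)[:4]:
            r,m=rect(c,d['region'],z); print(n,l,round(d['p'],2),np.round(d['box']).astype(int),r,m)
E
```

```text
scene gouge_narrow_mid 0.94 [252 408 299 450] [ 698.3 -451.8  118.9   35.    78.6] [ 699.8 -444.4]
scene gouge_narrow_mid 0.89 [283 316 323 340] [ 595.7 -206.9  117.6   40.1   -3.3] [ 606.1 -207.7]
scene chisel_wide_mid 0.69 [278 239 322 252] [433.9  21.3 118.2  49.4  48.3] [437.   25.2]
scene dog_tall_mid 0.62 [324 202 334 229] [425.2 176.2 123.3  34.5 -57.9] [429.3 167.6]
scene dog_short_mid 0.6 [375 216 389 238] [580.4 208.5  93.3  36.4 -62.6] [583.3 201.7]
scene stone_mid 0.9 [233 284 272 312] [ 438.8 -197.7  101.1   54.2   73.4] [ 438.6 -199. ]
scene tool_tray 0.75 [174 335 260 396] [ 504.5 -392.1  154.4  148.    26.7] [ 506.7 -395.7]
scene round_dish 0.71 [274 183 319 213] [281.  230.3 155.6 135.5 -56.3] [283.  227.2]
scene round_dish 0.68 [430 186 474 210] [680.9 493.9 155.4 136.7 -71.2] [681.9 492.6]
scene round_dish 0.66 [357 180 398 206] [481.6 392.3 148.2 139.5 -56.3] [482.2 390.8]
scene round_dish 0.59 [322 202 334 227] [408.4 201.9 120.8  32.4 -57.9] [412.9 194.7]
scene stone_tray 0.93 [330 266 388 305] [637.1 -14.8 126.7 104.8   7.4] [638.  -16.5]
scene offcut 0.49 [335
[... 1039 characters left out ...]
8 139.5   0.9] [679.9 507.6]
side round_dish 0.69 [284 371 344 430] [477.6 405.6 140.8 138.3 -89.1] [477.9 408.6]
side round_dish 0.68 [364 318 419 367] [279.1 242.8 139.7 138.8 -89.1] [279.  244.1]
side round_dish 0.51 [269 316 280 337] [581.  208.4  55.8  31.2 -86.5] [581.3 210.7]
side stone_tray 0.74 [316 259 350 289] [436.   23.4 120.2  36.2  46.6] [439.5  28.1]
side stone_tray 0.65 [236 246 283 279] [635.7  -2.3 124.1 104.6   6.5] [635.5  -0.9]
side stone_tray 0.23 [266 316 279 334] [583.8 205.6  56.2  31.1 -86.5] [583.1 208.7]
side offcut 0.71 [280 291 303 299] [536.7  98.9  60.9  28.    5.6] [537.7  98.5]
side pencil 0.55 [290 240 303 243] [533.9 -93.8  41.6  11.9   0.9] [536.3 -93.6]
```

```bash
cat >> h.py <<'E'
def go(x,y,z,yaw):
    s=read_state(); Rt=R.from_euler('xyz',s['eef_rot']).as_matrix()
    cy=np.degrees(s['eef_rot'][2]); dp=Rt.T@(np.array([x,y,z])-s['eef_pos'])
    roll=-((yaw-cy+180)%360-180)
    print('at',s['eef_pos'].round(1),'yaw',round(cy,1),'-> dp',dp.round(1),'roll',round(roll,1),'q6',s['joints'][5].round(2),'gap',round(float(s['finger_gap']),1),'t',round(s['clock'],1))
E
python3 - <<'E'
from h import *
c=cam('side'); b=p2w(c,[[341,148],[404,150]],0); print('box front bottom',b)
for z in (60,90,120,150): print(z,p2w(c,[[340,122],[405,122],[338,62],[405,60]],z).round().tolist())
print('bottle base',p2w(c,[[219,186]],0), 'scene',p2w(cam('scene'),[[348,428]],0), [ (z,p2w(c,[[213,148]],z).round(),p2w(cam('scene'),[[352,371]],z).round()) for z in (100,150,200)])
go(440,-197,160,73)
im=cv2.imread('pics/scene0.png')[170:350,180:400]; cv2.imwrite('pics/crop1.png',cv2.resize(im,None,fx=3.5,fy=3.2,interpolation=cv2.INTER_CUBIC))
E
```

```text
box front bottom [[ 399.09609379 -540.65229651]
 [ 180.91201178 -532.7597765 ]]
60 [[404.0, -607.0], [178.0, -610.0], [408.0, -996.0], [144.0, -1014.0]]
90 [[405.0, -566.0], [185.0, -569.0], [409.0, -945.0], [152.0, -962.0]]
120 [[406.0, -525.0], [192.0, -528.0], [410.0, -894.0], [160.0, -911.0]]
150 [[407.0, -483.0], [199.0, -486.0], [411.0, -842.0], [168.0, -859.0]]
bottle base [[ 798.4183836  -340.43612085]] scene [[ 808.90022051 -370.09600076]] [(100, array([[ 813., -409.]]), array([[ 784., -321.]])), (150, array([[ 797., -347.]]), array([[ 800., -357.]])), (200, array([[ 781., -284.]]), array([[ 817., -392.]]))]
at [ 207.  -509.6  205.4] yaw 22.1 -> dp [ 333.5 -201.9   45.4] roll -50.9 q6 -0.07 gap 94.1 t 1.2
```

View pics/crop1.png

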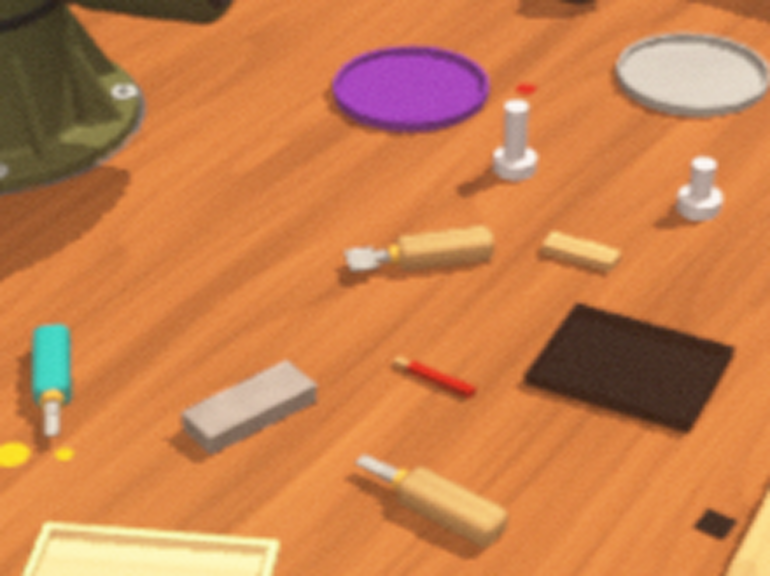

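The crop confirms the choices. The broad-blade wooden chisel is at crop (420,250), the narrow wooden gouge at (440,500), the grey stone at (250,410), the dogs at (515,140) and (700,190), the grey dish at (690,75) and the black tray at (630,370). The turquoise tool and purple dish are excluded. I'll start with the stone.

carry_out(
  deltas=[
    {"dp": [333,-202,45],"roll": -51,"gripper": 1},
    {"dp": [333,-202,45],"roll": -51,"gripper": 1},
    {"dp": [333,-202,45],"roll": -51,"gripper": 1},
    {"dp": [333,-202,45],"roll": -51,"gripper": 1},
    {"dp": [333,-202,45],"roll": -51,"gripper": 1},
    {"dp": [333,-202,45],"roll": -51,"gripper": 1},
    {"dp": [333,-202,45],"roll": -51,"gripper": 1},
    {"dp": [333,-202,45],"roll": -51,"gripper": 1},
    {"dp": [333,-202,45],"roll": -51,"gripper": 1},
    {"dp": [333,-202,45],"roll": -51,"gripper": 1},
    {"dp": [333,-202,45],"roll": -51,"gripper": 1},
    {"dp": [333,-202,45],"roll": -51,"gripper": 1},
  ],
  newtons=30,
)

```text
clock: 2.25
eef_pos: [439.7, -196.6, 160.4]
eef_rot: [-3.141, 0.0, 1.278]
wrist_force: [-0.4, -0.3, 0.7]
finger_gap: 94.1
finger_force: 0.0
```

```bash
cat >> h.py <<'E'
def look(labels,save=None):
    s=read_state(); im=viewer.camera('wrist'); c=cam('wrist',s)
    if save: cv2.imwrite(f'pics/{save}.png',im[:,:,::-1])
    for l,z in labels.items():
        for d in models.cut_out('wrist',l)[:3]:
            r,m=rect(c,d['region'],z); print(l,round(d['p'],2),np.round(d['box']).astype(int),r,m)
    return c,im
E
python3 - <<'E'
from h import *
look({'stone_mid':20},'w1'); go(440,-197,3,73)
E
```

```text
stone_mid 0.63 [301 181 342 278] [ 440.9 -198.7   91.2   35.8   73.1] [ 441.5 -196.8]
at [ 439.1 -197.8  160.6] yaw 73.1 -> dp [  1.    0.6 157.6] roll 0.1 q6 -0.2 gap 93.9 t 2.4
```

View pics/w1.png

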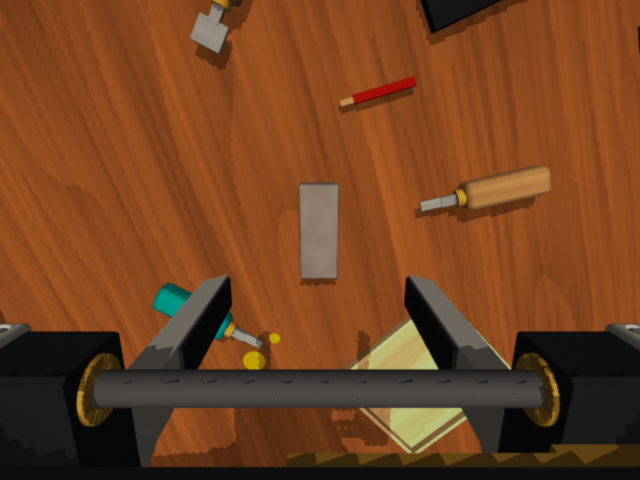

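The wrist view shows the stone at about (319,231), centred between the fingers and clear of everything else. I'm descending to grip it.

carry_out(
  deltas=[
    {"dp": [1,1,40],"roll": 0,"gripper": 1},
    {"dp": [1,1,80],"roll": 0,"gripper": 1},
    {"dp": [1,1,120],"roll": 0,"gripper": 1},
    {"dp": [1,1,145],"roll": 0,"gripper": 1},
    {"dp": [1,1,156],"roll": 0,"gripper": 1},
    {"dp": [1,1,156],"roll": 0,"gripper": 1},
    {"dp": [1,1,156],"roll": 0,"gripper": -1},
    {"dp": [1,1,156],"roll": 0,"gripper": -1},
    {"dp": [1,1,156],"roll": 0,"gripper": -1},
    {"dp": [1,1,156],"roll": 0,"gripper": -1},
    {"dp": [1,1,156],"roll": 0,"gripper": -1},
    {"dp": [1,1,156],"roll": 0,"gripper": -1},
  ],
  newtons=30,
)

```text
clock: 3.35
eef_pos: [441.0, -196.5, 5.0]
eef_rot: [3.141, 0.0, 1.276]
wrist_force: [-0.9, -0.0, 1.1]
finger_gap: 57.3
finger_force: 0.0
```

carry_out(
  deltas=[
    {"dp": [0,0,0],"roll": 0,"gripper": -1},
    {"dp": [0,0,0],"roll": 0,"gripper": -1},
    {"dp": [0,0,0],"roll": 0,"gripper": -1},
    {"dp": [0,0,0],"roll": 0,"gripper": -1},
    {"dp": [0,0,0],"roll": 0,"gripper": -1},
    {"dp": [0,0,0],"roll": 0,"gripper": -1},
    {"dp": [0,0,0],"roll": 0,"gripper": -1},
    {"dp": [0,0,-15],"roll": 0,"gripper": -1},
    {"dp": [0,0,-40],"roll": 0,"gripper": -1},
    {"dp": [0,0,-80],"roll": 0,"gripper": -1},
    {"dp": [0,0,-120],"roll": 0,"gripper": -1},
    {"dp": [0,0,-120],"roll": 0,"gripper": -1},
  ],
)

```text
clock: 4.35
eef_pos: [443.2, -197.7, 131.1]
eef_rot: [3.132, 0.002, 1.276]
wrist_force: [1.4, -1.2, -0.4]
finger_gap: 35.6
finger_force: 30.0
```

Run:
```python
from h import *
go(636,-8,125,7)
```

```text
at [ 443.2 -197.7  131.1] yaw 73.1 -> dp [237.6 129.3   6.9] roll 66.1 q6 -0.2 gap 35.6 t 4.3
```

carry_out(
  deltas=[
    {"dp": [237,129,10],"roll": 66,"gripper": -1},
    {"dp": [237,129,10],"roll": 66,"gripper": -1},
    {"dp": [237,129,10],"roll": 66,"gripper": -1},
    {"dp": [237,129,10],"roll": 66,"gripper": -1},
    {"dp": [237,129,10],"roll": 66,"gripper": -1},
    {"dp": [237,129,10],"roll": 66,"gripper": -1},
    {"dp": [237,129,10],"roll": 66,"gripper": -1},
    {"dp": [237,129,10],"roll": 66,"gripper": -1},
    {"dp": [237,129,10],"roll": 66,"gripper": -1},
    {"dp": [237,129,10],"roll": 66,"gripper": -1},
    {"dp": [237,129,10],"roll": 66,"gripper": -1},
    {"dp": [237,129,10],"roll": 66,"gripper": -1},
  ],
)

```text
clock: 5.35
eef_pos: [632.8, -7.2, 113.7]
eef_rot: [-3.141, 0.001, 0.126]
wrist_force: [-0.6, 0.6, -1.3]
finger_gap: 36.0
finger_force: 30.0
```

Run:
```python
from h import *
look({'stone_tray':10,'stone_mid':130},'w2'); go(636,-8,10,7)
```

```text
stone_tray 0.65 [259 159 383 282] [649.8  -8.  100.6  96.7   7. ] [665.   -7.3]
stone_mid 0.55 [279 211 355 367] [637.7  -7.3  83.4  36.6   7.2] [639.9  -7. ]
at [632.9  -7.3 114.3] yaw 7.2 -> dp [  3.    1.1 104.3] roll 0.2 q6 1.38 gap 35.8 t 5.5
```

View pics/w2.png

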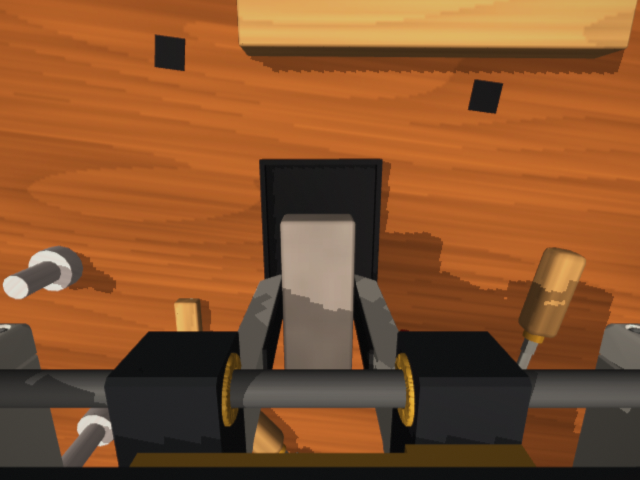

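The stone is held at (317,290), aligned over the black tray, whose far corners are at (262,160) and (380,160). The tray centre works out at about (637,-8). Lowering now.

carry_out(
  deltas=[
    {"dp": [4,1,30],"roll": 0,"gripper": -1},
    {"dp": [4,1,60],"roll": 0,"gripper": -1},
    {"dp": [4,1,85],"roll": 0,"gripper": -1},
    {"dp": [4,1,97],"roll": 0,"gripper": -1},
    {"dp": [4,1,101],"roll": 0,"gripper": -1},
    {"dp": [4,1,103],"roll": 0,"gripper": -1},
    {"dp": [4,1,104],"roll": 0,"gripper": -1},
    {"dp": [4,1,105],"roll": 0,"gripper": -1},
    {"dp": [4,1,105],"roll": 0,"gripper": -1},
  ],
)

```text
clock: 6.25
eef_pos: [637.7, -7.7, 10.6]
eef_rot: [3.141, -0.002, 0.124]
wrist_force: [-0.6, -0.3, -2.1]
finger_gap: 35.6
finger_force: 30.0
```

carry_out(
  deltas=[
    {"dp": [0,0,0.7],"roll": 0,"gripper": -1},
    {"dp": [0,0,1.2],"roll": 0,"gripper": -1},
    {"dp": [0,0,1.2],"roll": 0,"gripper": -1},
  ],
)

```text
clock: 6.5
eef_pos: [637.2, -7.6, 8.5]
eef_rot: [3.142, -0.0, 0.124]
wrist_force: [-0.1, 0.5, -0.4]
finger_gap: 35.7
finger_force: 30.0
```

carry_out(
  deltas=[
    {"dp": [0,0,0.3],"roll": 0,"gripper": 0.1},
    {"dp": [0,0,0.3],"roll": 0,"gripper": 0.1},
    {"dp": [0,0,0.3],"roll": 0,"gripper": 0.1},
    {"dp": [0,0,0.3],"roll": 0,"gripper": 0.1},
    {"dp": [0,0,-20],"roll": 0,"gripper": 0.1},
    {"dp": [0,0,-55],"roll": 0,"gripper": 0.1},
    {"dp": [0,0,-95],"roll": 0,"gripper": 1},
    {"dp": [0,0,-135],"roll": 0,"gripper": 1},
    {"dp": [0,0,-150],"roll": 0,"gripper": 1},
    {"dp": [0,0,-150],"roll": 0,"gripper": 1},
  ],
)

```text
clock: 7.33
eef_pos: [638.8, -7.8, 163.3]
eef_rot: [3.14, -0.007, 0.124]
wrist_force: [1.5, 0.3, -0.3]
finger_gap: 75.0
finger_force: 0.0
```

Run:
```python
from h import *
look({'stone_tray':10,'stone_mid':24,'gouge_narrow_mid':18},'w3'); go(596,-207,160,0)
```

```text
stone_tray 0.73 [264 162 371 296] [637.2  -9.1 127.9  97.3   7.1] [642.2  -9.7]
stone_mid 0.67 [296 183 336 280] [636.   -8.4  91.3  35.8   7.2] [637.8  -8.2]
gouge_narrow_mid 0.85 [491 239 546 332] [ 606.2 -206.    96.8   36.    -2.6] [ 612.3 -206.2]
at [636.5  -7.6 156.4] yaw 7.1 -> dp [-64.8 192.9  -3.5] roll 7.1 q6 1.38 gap 91.1 t 7.5
```

The stone is flat in the black tray, within 1–2 mm of centre. Gouge next.

carry_out(
  deltas=[
    {"dp": [-64,193,0],"roll": 9,"gripper": 1},
    {"dp": [-64,193,0],"roll": 9,"gripper": 1},
    {"dp": [-64,193,0],"roll": 9,"gripper": 1},
    {"dp": [-64,193,0],"roll": 9,"gripper": 1},
    {"dp": [-64,193,0],"roll": 9,"gripper": 1},
    {"dp": [-64,193,0],"roll": 9,"gripper": 1},
    {"dp": [-64,193,0],"roll": 9,"gripper": 1},
    {"dp": [-64,193,0],"roll": 9,"gripper": 1},
    {"dp": [-64,193,0],"roll": 9,"gripper": 1},
  ],
  newtons=25,
)

```text
clock: 8.28
eef_pos: [597.6, -205.8, 157.5]
eef_rot: [-3.141, 0.001, -0.032]
wrist_force: [-0.5, -0.1, 0.3]
finger_gap: 94.0
finger_force: 0.0
```

Run:
```python
from h import *
look({'gouge_narrow_mid':18},'w4'); go(596,-207,4,-2)
```

```text
gouge_narrow_mid 0.86 [532  74 639 123] [ 702.7 -437.2   92.7   29.6   78.8] [ 703.5 -434.6]
gouge_narrow_mid 0.6 [306 170 337 290] [ 596.8 -207.6  114.6   27.    -3.7] [ 608.2 -208.6]
at [ 597.8 -205.8  157.9] yaw -1.8 -> dp [ -1.7   1.3 153.9] roll 0.2 q6 1.21 gap 93.8 t 8.4
```

View pics/w4.png

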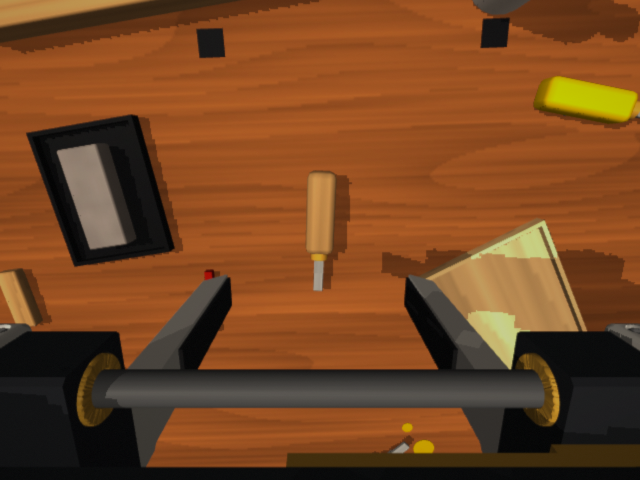

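The wrist view shows the wooden gouge at (320,215) between the fingers, with the stone lying in its tray at (95,195). I'm descending onto the gouge.

carry_out(
  deltas=[
    {"dp": [0,2,40],"roll": 2,"gripper": 1},
    {"dp": [0,2,80],"roll": 2,"gripper": 0.6},
    {"dp": [0,2,120],"roll": 2,"gripper": 0.3},
    {"dp": [0,2,143],"roll": 2,"gripper": 0.2},
    {"dp": [0,2,154],"roll": 2,"gripper": 0.2},
    {"dp": [0,2,154],"roll": 2,"gripper": 0.2},
    {"dp": [0,2,154],"roll": 2,"gripper": -1},
    {"dp": [0,2,154],"roll": 2,"gripper": -1},
    {"dp": [0,2,154],"roll": 2,"gripper": -1},
    {"dp": [0,2,154],"roll": 2,"gripper": -1},
    {"dp": [0,2,154],"roll": 2,"gripper": -1},
    {"dp": [0,2,154],"roll": 2,"gripper": -1},
  ],
  newtons=25,
)

```text
clock: 9.38
eef_pos: [597.6, -209.1, 4.7]
eef_rot: [3.141, -0.001, -0.068]
wrist_force: [-0.9, -0.5, 3.3]
finger_gap: 25.8
finger_force: 25.0
```

carry_out(
  deltas=[
    {"dp": [0,0,0],"roll": 0,"gripper": -1},
    {"dp": [0,0,0],"roll": 0,"gripper": -1},
    {"dp": [0,0,0],"roll": 0,"gripper": -1},
    {"dp": [0,0,-15],"roll": 0,"gripper": -1},
    {"dp": [0,0,-40],"roll": 0,"gripper": -1},
    {"dp": [0,0,-80],"roll": 0,"gripper": -1},
    {"dp": [0,0,-120],"roll": 0,"gripper": -1},
    {"dp": [0,0,-120],"roll": 0,"gripper": -1},
    {"dp": [0,0,-120],"roll": 0,"gripper": -1},
  ],
)

```text
clock: 10.13
eef_pos: [598.3, -209.5, 126.5]
eef_rot: [3.14, -0.004, -0.068]
wrist_force: [-0.7, -0.5, -1.1]
finger_gap: 25.9
finger_force: 25.0
```

Run:
```python
from h import *
a=np.radians(27); ex=np.array([np.cos(a),np.sin(a)]); ey=np.array([-ex[1],ex[0]])
for s in(28,-28): print(np.array([503,-386])+s*ey)
look({'tool_tray':10},'w5'); t=np.array([503,-386])-28*ey; go(*t,125,27)
```

```text
[ 490.28826601 -361.05181732]
[ 515.71173399 -410.94818268]
tool_tray 0.42 [  1 123 159 290] [637.5 -10.9 127.5 103.    7.4] [642.8 -15.1]
at [ 596.9 -208.9  123.1] yaw -3.9 -> dp [-67.3 207.1  -1.9] roll -30.9 q6 1.24 gap 25.8 t 10.2
```

carry_out(
  deltas=[
    {"dp": [-100,180,-5],"roll": -31,"gripper": -1},
    {"dp": [-100,180,-5],"roll": -31,"gripper": -1},
    {"dp": [-100,180,-5],"roll": -31,"gripper": -1},
    {"dp": [-100,180,-5],"roll": -31,"gripper": -1},
    {"dp": [-100,180,-5],"roll": -31,"gripper": -1},
    {"dp": [-100,180,-5],"roll": -31,"gripper": -1},
    {"dp": [-100,180,-5],"roll": -31,"gripper": -1},
    {"dp": [-100,180,-5],"roll": -31,"gripper": -1},
    {"dp": [-100,180,-5],"roll": -31,"gripper": -1},
    {"dp": [-100,180,-5],"roll": -31,"gripper": -1},
  ],
)

```text
clock: 11.07
eef_pos: [486.2, -380.6, 128.7]
eef_rot: [-3.141, 0.0, 0.474]
wrist_force: [0.4, 0.4, -0.3]
finger_gap: 25.9
finger_force: 25.0
```

Run:
```python
from h import *
look({'tool_tray':10},'w6'); go(515.7,-411,125,27)
```

```text
tool_tray 0.83 [254 130 424 304] [ 503.  -390.5  152.7  137.6   26.7] [ 521.9 -387.6]
at [ 486.1 -380.9  129. ] yaw 27.2 -> dp [12.6 40.3  4. ] roll 0.2 q6 0.37 gap 25.4 t 11.2
```

View pics/w6.png

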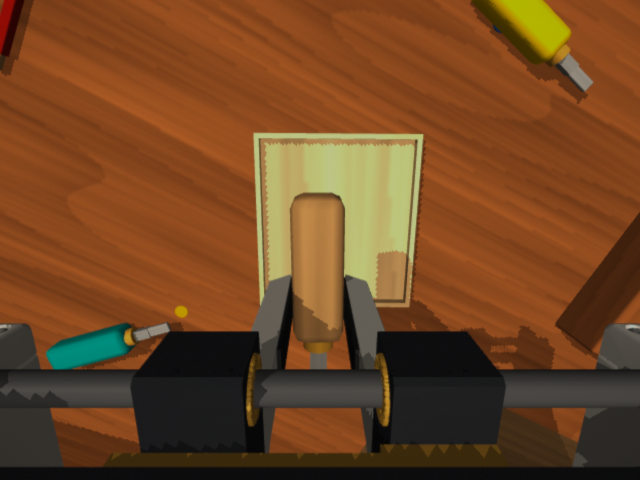

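The plywood tray spans (255–423, 133–305), which puts its centre at (503,-390). The gouge is held in line with it. I'll place it in the slot 28 mm to one side.

carry_out(
  deltas=[
    {"dp": [10,30,0],"roll": 0,"gripper": -1},
    {"dp": [11,44,15],"roll": 0,"gripper": -1},
    {"dp": [11,44,50],"roll": 0,"gripper": -1},
    {"dp": [11,44,85],"roll": 0,"gripper": -1},
    {"dp": [11,44,108],"roll": 0,"gripper": -1},
    {"dp": [11,44,115],"roll": 0,"gripper": -1},
    {"dp": [11,44,118],"roll": 0,"gripper": -1},
    {"dp": [11,44,119.5],"roll": 0,"gripper": -1},
    {"dp": [11,44,120.5],"roll": 0,"gripper": -1},
    {"dp": [11,44,121],"roll": 0,"gripper": -1},
    {"dp": [11,44,121],"roll": 0,"gripper": -1},
  ],
)

```text
clock: 12.08
eef_pos: [515.7, -416.4, 9.6]
eef_rot: [3.14, -0.001, 0.473]
wrist_force: [-0.1, -0.5, -0.9]
finger_gap: 25.8
finger_force: 25.0
```

carry_out(
  deltas=[
    {"dp": [0,0,0.5],"roll": 0,"gripper": -1},
    {"dp": [0,0,1],"roll": 0,"gripper": -1},
    {"dp": [0,0,1.2],"roll": 0,"gripper": -1},
    {"dp": [0,0,1.2],"roll": 0,"gripper": -0.2},
    {"dp": [0,0,1],"roll": 0,"gripper": -0.2},
    {"dp": [0,0,1],"roll": 0,"gripper": -0.2},
    {"dp": [0,0,-15],"roll": 0,"gripper": -0.2},
    {"dp": [0,0,-45],"roll": 0,"gripper": -0.2},
    {"dp": [0,0,-85],"roll": 0,"gripper": 0},
    {"dp": [0,0,-125],"roll": 0,"gripper": 1},
    {"dp": [0,0,-150],"roll": 0,"gripper": 1},
    {"dp": [0,0,-150],"roll": 0,"gripper": 1},
  ],
)

```text
clock: 13.08
eef_pos: [516.8, -417.4, 165.0]
eef_rot: [3.133, -0.003, 0.473]
wrist_force: [-0.3, -0.2, 0.8]
finger_gap: 61.2
finger_force: 0.0
```

Run:
```python
from h import *
look({'tool_tray':10,'gouge_narrow_mid':22},'w7'); go(434,22,160,47)
```

```text
tool_tray 0.68 [207 143 356 295] [ 503.5 -389.9  151.2  137.8   26.8] [ 507.7 -384.5]
gouge_narrow_mid 0.97 [398   0 504 109] [ 697.4 -453.3  112.2   30.2   78.3] [ 699.8 -442.1]
gouge_narrow_mid 0.94 [301 171 330 292] [ 514.6 -417.7  114.    25.6   27.5] [ 525.1 -412.4]
gouge_narrow_mid 0.69 [ 33 319 139 358] [ 317.4 -258.9  114.7   30.5  -46.7] [ 311.2 -250.2]
at [ 514.9 -415.8  157.1] yaw 27.1 -> dp [ 127.4 -426.6   -2.4] roll -19.9 q6 0.36 gap 73.2 t 13.2
```

View pics/w7.png

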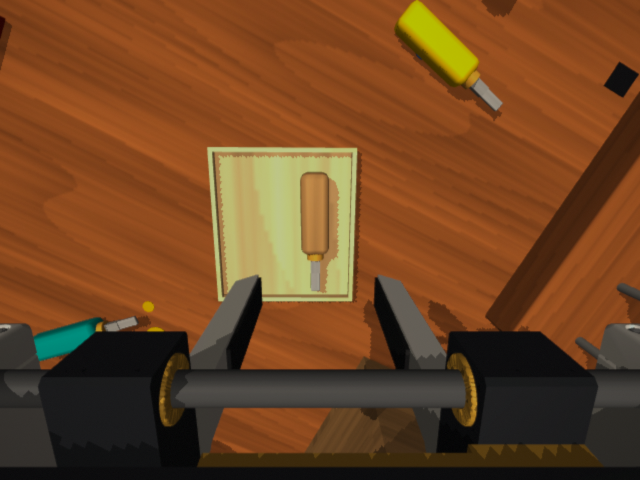

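The gouge lies in the plywood tray at (315,230), clear of the rims. Chisel next.

carry_out(
  deltas=[
    {"dp": [127,-426,0],"roll": -20,"gripper": 1},
    {"dp": [127,-426,0],"roll": -20,"gripper": 1},
    {"dp": [127,-426,0],"roll": -20,"gripper": 1},
    {"dp": [127,-426,0],"roll": -20,"gripper": 1},
    {"dp": [127,-426,0],"roll": -20,"gripper": 1},
    {"dp": [127,-426,0],"roll": -20,"gripper": 1},
    {"dp": [127,-426,0],"roll": -20,"gripper": 1},
    {"dp": [127,-426,0],"roll": -20,"gripper": 1},
    {"dp": [127,-426,0],"roll": -20,"gripper": 1},
    {"dp": [127,-426,0],"roll": -20,"gripper": 1},
    {"dp": [127,-426,0],"roll": -20,"gripper": 1},
    {"dp": [127,-426,0],"roll": -20,"gripper": 1},
  ],
)

```text
clock: 14.23
eef_pos: [432.5, 24.7, 156.9]
eef_rot: [-3.139, 0.001, 0.826]
wrist_force: [0.3, -0.2, -0.6]
finger_gap: 93.8
finger_force: 0.0
```

carry_out(
  deltas=[
    {"dp": [0,0,0],"roll": 0,"gripper": 1},
    {"dp": [0,0,0],"roll": 0,"gripper": 1},
  ],
)

```text
clock: 14.4
eef_pos: [434.0, 20.6, 157.4]
eef_rot: [-3.14, 0.001, 0.822]
wrist_force: [0.1, -0.1, 0.9]
finger_gap: 93.8
finger_force: 0.0
```

Run:
```python
from h import *
look({'chisel_wide_mid':18},'w8'); go(434,22,4,47)
```

```text
chisel_wide_mid 0.77 [303 166 332 288] [435.6  21.5 113.1  26.1  46.3] [438.7  24.3]
at [434.2  20.1 157.7] yaw 47.0 -> dp [  1.4  -1.3 153.7] roll 0.0 q6 0.71 gap 93.6 t 14.5
```

View pics/w8.png

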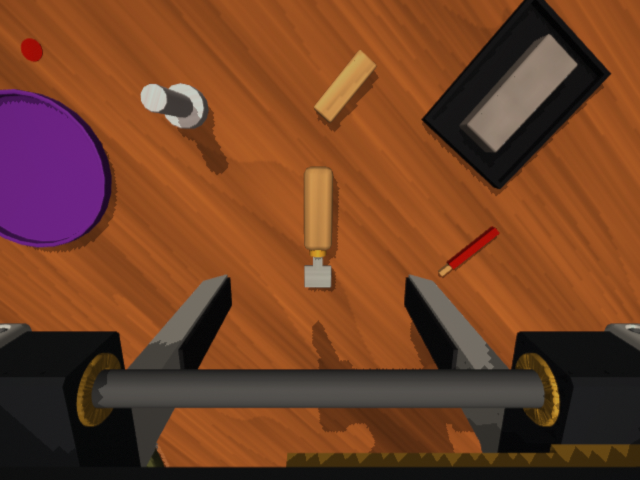

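The chisel with its broad blade is at (318,225), centred between the fingers. I'm descending to grip it.

carry_out(
  deltas=[
    {"dp": [2,0,40],"roll": 0.5,"gripper": 1},
    {"dp": [2,0,80],"roll": 0.5,"gripper": 0.6},
    {"dp": [2,0,120],"roll": 0.5,"gripper": 0.3},
    {"dp": [2,0,143],"roll": 0.5,"gripper": 0.2},
    {"dp": [2,0,154],"roll": 0.5,"gripper": 0.2},
    {"dp": [2,0,154],"roll": 0.5,"gripper": 0.2},
    {"dp": [2,0,154],"roll": 0.5,"gripper": -1},
    {"dp": [2,0,154],"roll": 0.5,"gripper": -1},
    {"dp": [2,0,154],"roll": 0.5,"gripper": -1},
    {"dp": [2,0,154],"roll": 0.5,"gripper": -1},
    {"dp": [2,0,154],"roll": 0.5,"gripper": -1},
    {"dp": [2,0,154],"roll": 0.5,"gripper": -1},
  ],
  newtons=25,
)

```text
clock: 15.5
eef_pos: [435.8, 22.5, 4.6]
eef_rot: [3.141, -0.0, 0.813]
wrist_force: [-0.9, -1.7, 4.1]
finger_gap: 25.9
finger_force: 25.0
```

carry_out(
  deltas=[
    {"dp": [0,0,0],"roll": 0,"gripper": -1},
    {"dp": [0,0,0],"roll": 0,"gripper": -1},
    {"dp": [0,0,0],"roll": 0,"gripper": -1},
    {"dp": [0,0,-15],"roll": 0,"gripper": -1},
    {"dp": [0,0,-40],"roll": 0,"gripper": -1},
    {"dp": [0,0,-80],"roll": 0,"gripper": -1},
    {"dp": [0,0,-120],"roll": 0,"gripper": -1},
    {"dp": [0,0,-120],"roll": 0,"gripper": -1},
    {"dp": [0,0,-120],"roll": 0,"gripper": -1},
    {"dp": [0,0,-120],"roll": 0,"gripper": -1},
  ],
)

```text
clock: 16.33
eef_pos: [435.2, 22.6, 123.6]
eef_rot: [-3.141, 0.0, 0.813]
wrist_force: [0.6, 0.0, -1.5]
finger_gap: 25.4
finger_force: 25.0
```

Run:
```python
from h import *
go(503.3-.45*27,-390.2+.893*27,125,26.7)
```

```text
at [435.2  22.6 123.6] yaw 46.6 -> dp [-244.   307.7   -1.5] roll 19.9 q6 0.72 gap 25.4 t 16.3
```

carry_out(
  deltas=[
    {"dp": [-244,308,-2],"roll": 20,"gripper": -1},
    {"dp": [-244,308,-2],"roll": 20,"gripper": -1},
    {"dp": [-244,308,-2],"roll": 20,"gripper": -1},
    {"dp": [-244,308,-2],"roll": 20,"gripper": -1},
    {"dp": [-244,308,-2],"roll": 20,"gripper": -1},
    {"dp": [-244,308,-2],"roll": 20,"gripper": -1},
    {"dp": [-244,308,-2],"roll": 20,"gripper": -1},
    {"dp": [-244,308,-2],"roll": 20,"gripper": -1},
    {"dp": [-244,308,-2],"roll": 20,"gripper": -1},
    {"dp": [-244,308,-2],"roll": 20,"gripper": -1},
    {"dp": [-244,308,-2],"roll": 20,"gripper": -1},
    {"dp": [-244,308,-2],"roll": 20,"gripper": -1},
  ],
)

```text
clock: 17.33
eef_pos: [490.9, -366.3, 123.7]
eef_rot: [-3.138, 0.001, 0.463]
wrist_force: [-0.6, 0.6, -1.0]
finger_gap: 25.9
finger_force: 25.0
```

carry_out(
  deltas=[
    {"dp": [0,0,0],"roll": 0,"gripper": -1},
    {"dp": [0,0,0],"roll": 0,"gripper": -1},
  ],
)

```text
clock: 17.5
eef_pos: [491.7, -365.1, 125.6]
eef_rot: [-3.14, 0.0, 0.466]
wrist_force: [-0.6, 0.6, -1.0]
finger_gap: 25.6
finger_force: 25.0
```

Run:
```python
from h import *
look({'tool_tray':10},'w9'); go(503.3-.45*27,-390.2+.893*27,8,26.7)
```

```text
tool_tray 0.75 [269 144 436 318] [ 502.8 -390.7  152.   137.7   26.6] [ 525.8 -387.5]
at [ 491.9 -365.4  126.2] yaw 26.7 -> dp [ -1.    0.3 118.2] roll -0.0 q6 0.41 gap 26.0 t 17.6
```

View pics/w9.png

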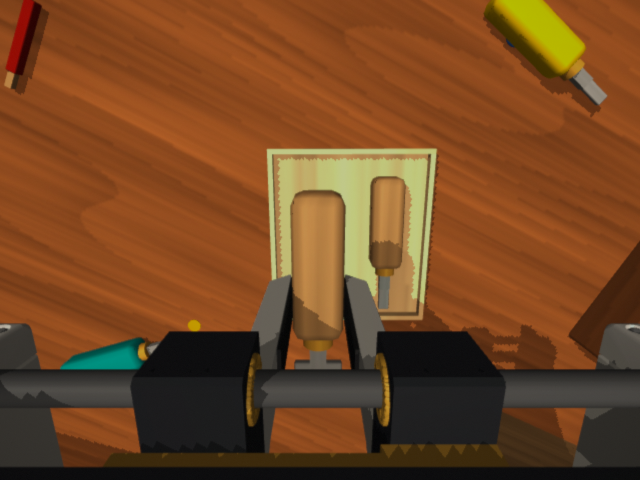

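The chisel is over the tray with the gouge beside it at (386,230) and room for the fingers between them. Lowering.

carry_out(
  deltas=[
    {"dp": [-1,0,35],"roll": 0,"gripper": -1},
    {"dp": [-1,0,70],"roll": 0,"gripper": -1},
    {"dp": [-1,0,98],"roll": 0,"gripper": -1},
    {"dp": [-1,0,110],"roll": 0,"gripper": -1},
    {"dp": [-1,0,115],"roll": 0,"gripper": -1},
    {"dp": [-1,0,117],"roll": 0,"gripper": -1},
    {"dp": [-1,0,118],"roll": 0,"gripper": -1},
    {"dp": [-1,0,118.5],"roll": 0,"gripper": -1},
    {"dp": [-1,0,119],"roll": 0,"gripper": -1},
    {"dp": [-1,0,119],"roll": 0,"gripper": -1},
  ],
)

```text
clock: 18.43
eef_pos: [491.5, -367.3, 8.6]
eef_rot: [3.14, -0.001, 0.464]
wrist_force: [-0.5, 0.4, 6.9]
finger_gap: 26.0
finger_force: 25.0
```

Contact (6.9 N), so I'm releasing and rising.

carry_out(
  deltas=[
    {"dp": [0,0,0],"roll": 0,"gripper": -0.2},
    {"dp": [0,0,0],"roll": 0,"gripper": -0.2},
    {"dp": [0,0,0],"roll": 0,"gripper": -0.2},
    {"dp": [0,0,-15],"roll": 0,"gripper": -0.2},
    {"dp": [0,0,-45],"roll": 0,"gripper": -0.2},
    {"dp": [0,0,-85],"roll": 0,"gripper": 0},
    {"dp": [0,0,-125],"roll": 0,"gripper": 1},
    {"dp": [0,0,-160],"roll": 0,"gripper": 1},
    {"dp": [0,0,-170],"roll": 0,"gripper": 1},
    {"dp": [0,0,-170],"roll": 0,"gripper": 1},
  ],
)

```text
clock: 19.27
eef_pos: [491.7, -367.5, 180.4]
eef_rot: [3.137, -0.002, 0.464]
wrist_force: [0.5, -0.4, -0.6]
finger_gap: 67.2
finger_force: 0.0
```

Run:
```python
from h import *
look({'tool_tray':10,'gouge_narrow_mid':22,'chisel_wide_mid':22},'w10'); go(420,130,190,90)
```

```text
tool_tray 0.63 [270 142 414 292] [ 503.2 -390.4  151.5  136.8   27.1] [ 508.  -385.3]
tool_tray 0.23 [50 20 83 98] [525.7 -99.8  66.   13.1  -0.8] [527.7 -99.9]
gouge_narrow_mid 0.95 [360 173 389 282] [ 514.9 -417.4  113.7   27.7   28.3] [ 524.4 -411.8]
gouge_narrow_mid 0.84 [101 310 200 328] [ 323.7 -256.8  105.9   23.2  -61.7] [ 324.7 -260.5]
gouge_narrow_mid 0.62 [454   6 553 110] [ 696.7 -451.8  112.1   30.8   78. ] [ 699.3 -441.1]
chisel_wide_mid 0.69 [300 166 331 286] [ 491.2 -368.3  112.6   25.9   26.4] [ 495.1 -366.3]
at [ 490.3 -366.4  174.9] yaw 26.6 -> dp [ 159.4 -475.3  -13.8] roll -63.4 q6 0.4 gap 83.6 t 19.5
```

Both tools lie in the plywood tray, aligned within 2° and well inside the limits. Dogs next. I'm moving toward the tall one and writing a small silhouette fit for its axis.

carry_out(
  deltas=[
    {"dp": [159,-475,-10],"roll": -64,"gripper": 1},
    {"dp": [159,-475,-10],"roll": -64,"gripper": 1},
    {"dp": [159,-475,-10],"roll": -64,"gripper": 1},
    {"dp": [159,-475,-10],"roll": -64,"gripper": 1},
    {"dp": [159,-475,-10],"roll": -64,"gripper": 1},
    {"dp": [159,-475,-10],"roll": -64,"gripper": 1},
    {"dp": [159,-475,-10],"roll": -64,"gripper": 1},
    {"dp": [159,-475,-10],"roll": -64,"gripper": 1},
    {"dp": [159,-475,-10],"roll": -64,"gripper": 1},
    {"dp": [159,-475,-10],"roll": -64,"gripper": 1},
    {"dp": [159,-475,-10],"roll": -64,"gripper": 1},
    {"dp": [159,-475,-10],"roll": -64,"gripper": 1},
  ],
)

```text
clock: 20.47
eef_pos: [419.1, 129.8, 186.0]
eef_rot: [-3.139, 0.0, 1.581]
wrist_force: [1.4, 0.0, 0.3]
finger_gap: 93.9
finger_force: 0.0
```

carry_out(
  deltas=[
    {"dp": [0,0,0],"roll": 0,"gripper": 1},
    {"dp": [0,0,0],"roll": 0,"gripper": 1},
    {"dp": [0,0,0],"roll": 0,"gripper": 1},
  ],
)

```text
clock: 20.72
eef_pos: [420.1, 127.7, 186.2]
eef_rot: [-3.14, 0.001, 1.582]
wrist_force: [-0.3, -0.6, 0.3]
finger_gap: 94.2
finger_force: 0.0
```

```bash
cat >> h.py <<'E'
from scipy.optimize import least_squares
def dogfit(views,h,x0,z0=0):
    "views: list of (cam, box); least squares of the projected silhouette box"
    t=np.linspace(0,2*np.pi,48); ring=lambda r,z:np.c_[r*np.cos(t),r*np.sin(t),0*t+z]
    M=np.vstack([ring(18,z0),ring(18,z0+15),ring(9.5,z0+15),ring(9.5,z0+h)])
    def res(p):
        o=[]
        for c,b in views:
            q=w2p(c,M+[p[0],p[1],0]); o+=list(np.r_[q.min(0),q.max(0)+0]-b)
        return o
    s=least_squares(res,x0,loss='soft_l1'); return s.x.round(1),np.round(res(s.x),1)
E
python3 - <<'E'
from h import *
s=read_state()
for n in('wrist','side','scene'):
    im=viewer.camera(n); c=cam(n,s)
    if n=='wrist': cv2.imwrite('pics/w11.png',im[:,:,::-1])
    for l,h,x0 in(('dog_tall_mid',70,(425,179)),('dog_short_mid',50,(581,212))):
        for d in models.cut_out(n,l)[:2]:
            x,r=dogfit([(c,d['box'])],h,x0); print(n,l,round(d['p'],2),np.round(d['box']),x,r)
go(425,179,190,110)
E
```

```text
wrist dog_tall_mid 0.72 [306. 153. 340. 193.] [425.6 176.1] [-1.2  0.8  1.2 -0.8]
wrist dog_short_mid 0.73 [465. 122. 515. 164.] [580.5 206.3] [-3.6  1.7  1.5 -1.8]
wrist dog_short_mid 0.73 [305. 157. 339. 193.] [424.7 174.6] [-1.4 -0.8  1.4  0.9]
side dog_tall_mid 0.6 [329. 304. 340. 326.] [423.3 179.7] [-1.5 -1.   1.4  0.9]
side dog_short_mid 0.68 [269. 316. 280. 338.] [580.  213.6] [-1.6  0.7  1.6 -0.8]
scene dog_tall_mid 0.45 [322. 202. 334. 225.] [426.6 181.6] [-0.6 -1.1  0.6  0.9]
scene dog_short_mid 0.54 [374. 218. 387. 237.] [579.9 219.7] [-0.3 -0.6  0.3  0.6]
at [420.5 127.7 187.2] yaw 90.6 -> dp [51.3  5.  -2.8] roll -19.4 q6 0.2 gap 93.9 t 21.2
```

View pics/w11.png

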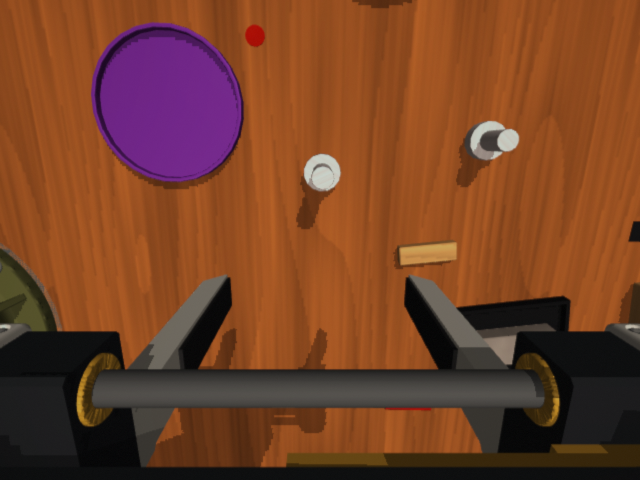

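The tall dog's head is at (322,172), the short dog at (492,140) and the offcut at (428,253). The fit puts the tall dog's axis at (425.5,176.3). I'm going down to grip its stem.

carry_out(
  deltas=[
    {"dp": [40,5,0],"roll": 0,"gripper": 1},
    {"dp": [48.5,5.5,10],"roll": 0,"gripper": 1},
    {"dp": [48.5,5.5,45],"roll": 0,"gripper": 1},
    {"dp": [48.5,5.5,80],"roll": 0,"gripper": 0.6},
    {"dp": [48.5,5.5,115],"roll": 0,"gripper": 0.3},
    {"dp": [48.5,5.5,145],"roll": 0,"gripper": 0.2},
    {"dp": [48.5,5.5,160],"roll": 0,"gripper": 0.1},
    {"dp": [48.5,5.5,163],"roll": 0,"gripper": 0},
    {"dp": [48.5,5.5,163],"roll": 0,"gripper": 0},
    {"dp": [48.5,5.5,163],"roll": 0,"gripper": 0},
  ],
  newtons=20,
)

```text
clock: 22.0
eef_pos: [426.0, 176.8, 25.1]
eef_rot: [3.14, -0.0, 1.581]
wrist_force: [0.1, 0.6, 0.3]
finger_gap: 50.9
finger_force: 0.0
```

carry_out(
  deltas=[
    {"dp": [0,0,0],"roll": 0,"gripper": -0.3},
    {"dp": [0,0,0],"roll": 0,"gripper": -0.45},
    {"dp": [0,0,0],"roll": 0,"gripper": -1},
    {"dp": [0,0,0],"roll": 0,"gripper": -1},
    {"dp": [0,0,0],"roll": 0,"gripper": -1},
    {"dp": [0,0,0],"roll": 0,"gripper": -1},
    {"dp": [0,0,0],"roll": 0,"gripper": -1},
    {"dp": [0,0,0],"roll": 0,"gripper": -1},
  ],
)

```text
clock: 22.67
eef_pos: [425.5, 176.7, 24.5]
eef_rot: [3.141, -0.0, 1.581]
wrist_force: [-2.1, -0.4, 6.5]
finger_gap: 18.9
finger_force: 20.0
```

carry_out(
  deltas=[
    {"dp": [0,0,-8],"roll": 0,"gripper": -1},
    {"dp": [0,0,-30],"roll": 0,"gripper": -1},
    {"dp": [0,0,-60],"roll": 0,"gripper": -1},
    {"dp": [0,0,-90],"roll": 0,"gripper": -1},
    {"dp": [30,14,-100],"roll": 0,"gripper": -1},
    {"dp": [65,28,-100],"roll": 0,"gripper": -1},
    {"dp": [100,42,-100],"roll": 0,"gripper": -1},
    {"dp": [135,57,-100],"roll": 0,"gripper": -1},
    {"dp": [150,57,-100],"roll": 0,"gripper": -1},
    {"dp": [150,57,-100],"roll": 0,"gripper": -1},
    {"dp": [150,57,-100],"roll": 0,"gripper": -1},
  ],
)

```text
clock: 23.58
eef_pos: [480.3, 327.3, 123.9]
eef_rot: [-3.141, 0.001, 1.582]
wrist_force: [-0.0, 0.2, -1.7]
finger_gap: 18.6
finger_force: 20.0
```

Run:
```python
from h import *
look({'round_dish':10},'w12'); go(480,424,127,90.6)
```

```text
round_dish 0.76 [ 16 257 175 371] [279.2 252.4 143.  112.3   1.5] [281.3 250.5]
round_dish 0.67 [226  47 402 230] [477.9 401.9 139.3 139.3 -89.4] [477.9 405.1]
round_dish 0.63 [495   2 640 113] [6.666e+02 4.683e+02 1.176e+02 7.470e+01 6.000e-01] [668.1 473. ]
at [480.6 326.3 124.3] yaw 90.6 -> dp [97.7  0.4 -2.7] roll -0.0 q6 0.52 gap 18.8 t 23.7
```

View pics/w12.png

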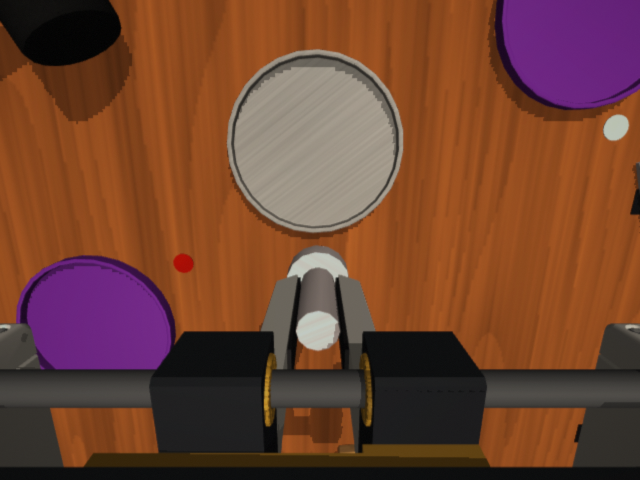

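The steel dish is at (315,140), which puts its centre at (478,402). The dog hangs upright at (318,300). I'll set it 24 mm beyond the dish centre.

carry_out(
  deltas=[
    {"dp": [35,-1,0],"roll": 0,"gripper": -1},
    {"dp": [70,-2,0],"roll": 0,"gripper": -1},
    {"dp": [95,-2,0],"roll": 0,"gripper": -1},
    {"dp": [100,-2,15],"roll": 0,"gripper": -1},
    {"dp": [100,-2,45],"roll": 0,"gripper": -1},
    {"dp": [100,-2,70],"roll": 0,"gripper": -1},
    {"dp": [100,-2,86],"roll": 0,"gripper": -1},
    {"dp": [100,-2,92],"roll": 0,"gripper": -1},
    {"dp": [100,-2,94],"roll": 0,"gripper": -1},
    {"dp": [100,-2,95.5],"roll": 0,"gripper": -1},
    {"dp": [100,-2,96],"roll": 0,"gripper": -1},
    {"dp": [100,-2,96],"roll": 0,"gripper": -1},
  ],
)

```text
clock: 24.68
eef_pos: [478.3, 427.3, 29.4]
eef_rot: [3.14, -0.001, 1.581]
wrist_force: [-0.0, -0.2, -2.2]
finger_gap: 18.8
finger_force: 20.0
```

carry_out(
  deltas=[
    {"dp": [0,0,0.5],"roll": 0,"gripper": -1},
    {"dp": [0,0,1],"roll": 0,"gripper": -1},
    {"dp": [0,0,1],"roll": 0,"gripper": -1},
  ],
)

```text
clock: 24.93
eef_pos: [478.2, 427.5, 28.6]
eef_rot: [3.14, -0.001, 1.581]
wrist_force: [-2.7, -2.0, 6.7]
finger_gap: 18.5
finger_force: 20.0
```

Contact, so I'm releasing.

carry_out(
  deltas=[
    {"dp": [0,0,0],"roll": 0,"gripper": -0.4},
    {"dp": [0,0,0],"roll": 0,"gripper": -0.2},
    {"dp": [0,0,0],"roll": 0,"gripper": -0.2},
    {"dp": [0,0,0],"roll": 0,"gripper": -0.2},
    {"dp": [0,0,-15],"roll": 0,"gripper": -0.2},
    {"dp": [0,0,-45],"roll": 0,"gripper": 0},
    {"dp": [0,0,-85],"roll": 0,"gripper": 1},
    {"dp": [0,0,-125],"roll": 0,"gripper": 1},
    {"dp": [0,0,-150],"roll": 0,"gripper": 1},
    {"dp": [0,0,-150],"roll": 0,"gripper": 1},
    {"dp": [0,0,-150],"roll": 0,"gripper": 1},
  ],
)

```text
clock: 25.85
eef_pos: [478.1, 427.5, 178.4]
eef_rot: [3.14, -0.002, 1.581]
wrist_force: [-0.0, -0.6, 0.5]
finger_gap: 74.0
finger_force: 0.0
```

Run:
```python
from h import *
s=read_state(); c,im=look({'round_dish':10},'w13')
for d in models.cut_out('wrist','dog_tall_mid')[:2]: print(d['p'],d['box'],dogfit([(c,d['box'])],70,(478,427),4))
go(580,165,180,90.6)
```

```text
round_dish 0.86 [120 330 178 360] [298.6 300.5  57.2  29.2 -41.4] [308.  293.6]
round_dish 0.85 [247 178 385 310] [477.8 401.6 139.  138.7 -58.9] [477.6 402.1]
0.92 [300.6, 204.2, 335.7, 251.5] (array([479.9, 427.3]), array([-0.9,  0.6,  0.9, -0.4]))
at [477.3 426.8 175.4] yaw 90.6 -> dp [-262.9   99.9   -4.4] roll 0.0 q6 0.66 gap 86.1 t 26.0
```

The tall dog stands 25 mm from the dish centre, upright according to the fit. Short dog next.

carry_out(
  deltas=[
    {"dp": [-263,100,0],"roll": 0,"gripper": 1},
    {"dp": [-263,100,0],"roll": 0,"gripper": 1},
    {"dp": [-263,100,0],"roll": 0,"gripper": 1},
    {"dp": [-263,100,0],"roll": 0,"gripper": 1},
    {"dp": [-263,100,0],"roll": 0,"gripper": 1},
    {"dp": [-263,100,0],"roll": 0,"gripper": 1},
    {"dp": [-263,100,0],"roll": 0,"gripper": 1},
    {"dp": [-263,100,0],"roll": 0,"gripper": 1},
    {"dp": [-263,100,0],"roll": 0,"gripper": 1},
    {"dp": [-263,100,0],"roll": 0,"gripper": 1},
    {"dp": [-263,100,0],"roll": 0,"gripper": 1},
  ],
)

```text
clock: 26.92
eef_pos: [580.0, 166.4, 176.6]
eef_rot: [-3.14, 0.0, 1.583]
wrist_force: [-0.5, 0.1, 0.5]
finger_gap: 93.8
finger_force: 0.0
```

Run:
```python
from h import *
s=read_state(); im=viewer.camera('wrist'); c=cam('wrist',s)
for d in models.cut_out('wrist','dog_short_mid')[:2]:
    x,r=dogfit([(c,d['box'])],50,(580,208)); print(round(d['p'],2),np.round(d['box']),x,r); go(*x,22,90.6)
cv2.imwrite('pics/w14.png',im[:,:,::-1])
```

```text
0.64 [304. 161. 337. 205.] [582.8 206.1] [-2.2  2.7  2.2 -2.4]
at [580.1 166.4 176.9] yaw 90.7 -> dp [ 39.6   3.3 154.9] roll 0.1 q6 0.21 gap 93.9 t 27.0
```

View pics/w14.png

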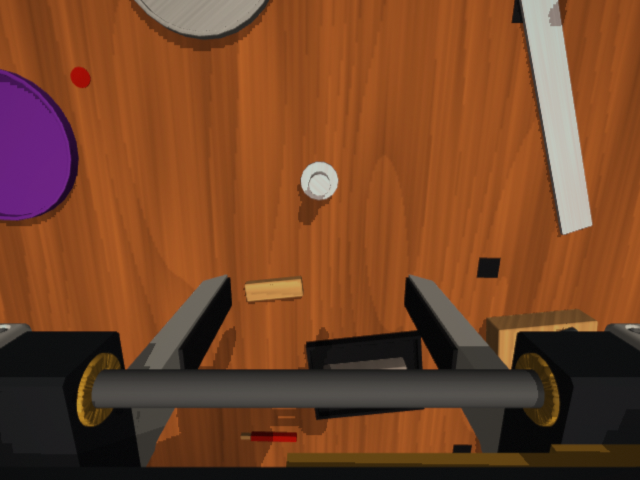

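The short dog's head is at (319.5,181) and its stem top at (319,183). Its surroundings are clear. The offcut is at (273,290), away from the finger path.

Run:
```python
from h import *
c=cam('wrist',read_state()); print(p2w(c,[[319.5,181]],13),p2w(c,[[319,183]],50)); go(582,207,22,90.6)
```

```text
[[582.3418348  208.65548011]] [[581.68925286 210.56090677]]
at [580.1 166.4 176.9] yaw 90.7 -> dp [ 40.5   2.5 154.9] roll 0.1 q6 0.21 gap 93.9 t 27.0
```

carry_out(
  deltas=[
    {"dp": [38,2.5,0],"roll": 0,"gripper": 1},
    {"dp": [42.5,2.5,15],"roll": 0,"gripper": 1},
    {"dp": [42.5,2.5,50],"roll": 0,"gripper": 0.6},
    {"dp": [42.5,2.5,85],"roll": 0,"gripper": 0.3},
    {"dp": [42.5,2.5,120],"roll": 0,"gripper": 0.1},
    {"dp": [42.5,2.5,145],"roll": 0,"gripper": 0},
    {"dp": [42.5,2.5,153],"roll": 0,"gripper": 0},
    {"dp": [42.5,2.5,155],"roll": 0,"gripper": 0},
    {"dp": [42.5,2.5,155],"roll": 0,"gripper": 0},
  ],
  newtons=20,
)

```text
clock: 27.77
eef_pos: [582.9, 208.3, 23.0]
eef_rot: [3.141, -0.0, 1.582]
wrist_force: [0.4, -0.1, -0.4]
finger_gap: 50.5
finger_force: 0.0
```

carry_out(
  deltas=[
    {"dp": [0,0,0],"roll": 0,"gripper": -0.3},
    {"dp": [0,0,0],"roll": 0,"gripper": -0.45},
    {"dp": [0,0,0],"roll": 0,"gripper": -1},
    {"dp": [0,0,0],"roll": 0,"gripper": -1},
    {"dp": [0,0,0],"roll": 0,"gripper": -1},
    {"dp": [0,0,0],"roll": 0,"gripper": -1},
    {"dp": [0,0,0],"roll": 0,"gripper": -1},
    {"dp": [0,0,0],"roll": 0,"gripper": -1},
  ],
)

```text
clock: 28.43
eef_pos: [582.8, 207.9, 22.9]
eef_rot: [3.141, -0.0, 1.581]
wrist_force: [-2.5, -0.2, 6.5]
finger_gap: 18.6
finger_force: 20.0
```

carry_out(
  deltas=[
    {"dp": [0,0,-8],"roll": 0,"gripper": -1},
    {"dp": [0,0,-30],"roll": 0,"gripper": -1},
    {"dp": [0,0,-60],"roll": 0,"gripper": -1},
    {"dp": [0,0,-90],"roll": 0,"gripper": -1},
    {"dp": [0,0,-120],"roll": 0,"gripper": -1},
    {"dp": [0,0,-120],"roll": 0,"gripper": -1},
  ],
)

```text
clock: 28.93
eef_pos: [584.7, 208.4, 149.1]
eef_rot: [3.133, -0.002, 1.581]
wrist_force: [0.3, 0.5, 0.1]
finger_gap: 18.2
finger_force: 20.0
```

Run:
```python
from h import *
go(478,377,142,90.6)
```

```text
at [584.7 208.4 149.1] yaw 90.6 -> dp [ 169.7 -105.     6.6] roll 0.0 q6 0.27 gap 18.2 t 28.9
```

carry_out(
  deltas=[
    {"dp": [169.5,-103.5,0],"roll": 0,"gripper": -1},
    {"dp": [169.5,-103.5,0],"roll": 0,"gripper": -1},
    {"dp": [169.5,-103.5,0],"roll": 0,"gripper": -1},
    {"dp": [169.5,-103.5,0],"roll": 0,"gripper": -1},
    {"dp": [169.5,-103.5,0],"roll": 0,"gripper": -1},
    {"dp": [169.5,-103.5,0],"roll": 0,"gripper": -1},
    {"dp": [169.5,-103.5,0],"roll": 0,"gripper": -1},
    {"dp": [169.5,-103.5,0],"roll": 0,"gripper": -1},
    {"dp": [169.5,-103.5,0],"roll": 0,"gripper": -1},
  ],
)

```text
clock: 29.68
eef_pos: [478.0, 375.2, 142.2]
eef_rot: [-3.142, 0.0, 1.58]
wrist_force: [0.8, 0.5, -0.1]
finger_gap: 18.5
finger_force: 20.0
```

Run:
```python
from h import *
go(478,377,27,90.6)
```

```text
at [478.  375.2 142.2] yaw 90.5 -> dp [  1.9  -0.  115.2] roll -0.1 q6 0.6 gap 18.5 t 29.7
```

carry_out(
  deltas=[
    {"dp": [1,0,35],"roll": 0,"gripper": -1},
    {"dp": [1,0,70],"roll": 0,"gripper": -1},
    {"dp": [1,0,95],"roll": 0,"gripper": -1},
    {"dp": [1,0,107],"roll": 0,"gripper": -1},
    {"dp": [1,0,112],"roll": 0,"gripper": -1},
    {"dp": [1,0,114],"roll": 0,"gripper": -1},
    {"dp": [1,0,115],"roll": 0,"gripper": -1},
    {"dp": [1,0,115.5],"roll": 0,"gripper": -1},
    {"dp": [1,0,115.5],"roll": 0,"gripper": -1},
  ],
)

```text
clock: 30.43
eef_pos: [477.9, 377.5, 28.0]
eef_rot: [3.14, -0.001, 1.581]
wrist_force: [-0.8, 0.4, 0.0]
finger_gap: 18.3
finger_force: 20.0
```

carry_out(
  deltas=[
    {"dp": [0,0,0.5],"roll": 0,"gripper": -1},
    {"dp": [0,0,1],"roll": 0,"gripper": -1},
    {"dp": [0,0,1],"roll": 0,"gripper": -1},
  ],
)

```text
clock: 30.68
eef_pos: [477.6, 377.5, 26.8]
eef_rot: [3.14, -0.001, 1.581]
wrist_force: [-2.2, -1.1, 6.6]
finger_gap: 18.4
finger_force: 20.0
```

Contact. I'm releasing, then rising clear.

carry_out(
  deltas=[
    {"dp": [0,0,0],"roll": 0,"gripper": -0.4},
    {"dp": [0,0,0],"roll": 0,"gripper": -0.2},
    {"dp": [0,0,0],"roll": 0,"gripper": -0.2},
    {"dp": [0,0,0],"roll": 0,"gripper": -0.2},
    {"dp": [0,0,-15],"roll": 0,"gripper": -0.2},
    {"dp": [0,0,-45],"roll": 0,"gripper": 0},
    {"dp": [0,0,-85],"roll": 0,"gripper": 0},
    {"dp": [0,0,-125],"roll": 0,"gripper": 0},
    {"dp": [0,0,-160],"roll": 0,"gripper": 0},
    {"dp": [0,0,-160],"roll": 0,"gripper": 0},
    {"dp": [0,0,-160],"roll": 0,"gripper": 0},
    {"dp": [0,0,-160],"roll": 0,"gripper": 0},
  ],
)

```text
clock: 31.68
eef_pos: [477.0, 377.0, 184.8]
eef_rot: [-3.141, 0.001, 1.581]
wrist_force: [-0.4, -0.9, -1.0]
finger_gap: 47.2
finger_force: 0.0
```

Run:
```python
from h import *
c,im=look({'round_dish':10})
for l,h,x in(('dog_tall_mid',70,(479,427)),('dog_short_mid',50,(478,377))):
    for d in models.cut_out('wrist',l)[:2]: print(l,round(d['p'],2),np.round(d['box']),dogfit([(c,d['box'])],h,x,4))
a=im[90:400,170:490]; b=viewer.camera('scene')[170:400,160:420]
cv2.imwrite('pics/fin.png',np.hstack([cv2.resize(a,(400,388)),cv2.resize(b,(400,388))])[:,:,::-1])
```

```text
round_dish 0.7 [ 75 285 199 366] [268.4 267.1 144.9  78.3  20.1] [270.8 269. ]
round_dish 0.56 [460   7 617 171] [681.7 502.6 141.3 141.3 -39.4] [681.3 505.1]
dog_tall_mid 0.7 [302. 152. 338. 189.] (array([479.6, 428.6]), array([-0.4, -0.7,  0.4,  0.7]))
dog_tall_mid 0.56 [250. 123. 385. 263.] (array([434.4, 451.1]), array([  1.4,   2.3, -93.1, -97.7]))
dog_short_mid 0.56 [302. 202. 338. 244.] (array([480.2, 376.5]), array([-0.3,  1.4,  0.3, -1.1]))
dog_short_mid 0.51 [303. 154. 337. 190.] (array([480. , 427.1]), array([-1.8, -0.9,  1.8,  1. ]))
```

View pics/fin.png

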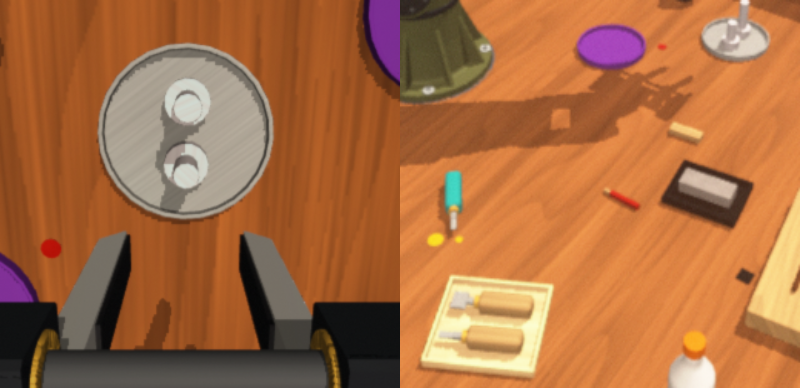

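The final picture shows both dogs upright in the steel dish, at (187,102) and (186,166) in the left half. In the right half, the tools lie in the plywood tray at (490,320), the stone is in the black tray at (708,187), and the offcut and pencil are untouched. The arm is clear, so I'm handing in.

```bash
python3 -c "
from cell import manip
print(manip.sign_off())"
```

```text
the job is handed in; nothing more can be done
None
```

I handed the job in at about 32 s: both tools lie in the plywood tray, both dogs stand in the steel dish, and the stone is flat in the black tray. My last measurements were inside every limit and the offcut and pencil look unmoved, but the hand-in returned no verdict.

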